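# Open the junction box and hold the inspection mirror on its hidden mark

### The job

The camera on the inspection stand must see the dot-code label inside the junction box; the label is on the inner face of the wall nearest the camera, so it shows only by way of the mirror. Lift the loose cover plate off its two pins and lay it flat, without dropping it, on the riser beside the stand; then tilt the sprung mirror by its lever until the camera's level view, reflected, falls on the middle of the label. Finish while still holding the lever at that angle (let go, it springs back), and leave the dish of caps, the side cutters and the tweezers where they lie.

Things in the scene. Friction and masses are not known exactly. Their poses are not given: they have to be found in the camera images.
- riser: Grey bench riser standing over the stock bins, never moves: the surface the work stands on. Board 260 (x) x 840 (y) mm, top 134 mm above the bench, from world x = 0.337 to 0.597 and y = -0.69 to +0.15. Origin on the bench under its centre.
- station: Inspection stand, fixed on the riser. Aluminium base plate 360 x 110 x 10 mm. x runs along it from camera to mirror (about world +y, the robot's left), y across it (about towards the robot), z up. Origin on the riser's top, on the centre line; plate from x = -205 to +155, y = +-55 mm. Camera on a post at the -x end, top at z = 168 mm. Mirror fork: uprights at x = +125, y = +-48 mm, 155 mm high.
- lens (a point): Centre of the front of the camera's black lens: station x = -140, y = 0, z = 145 mm. The camera looks dead level along station +x, straight at the middle of the mirror's turning axis.
- mirror_face (a point): Middle of the mirror's reflecting face, on its turning axis: station x = +125, y = 0, z = 145 mm; the axis runs along station y. The frame turns with the mirror: -x is the outward normal of the face, z lies in the face towards the lever. The mirror is 78 mm wide and 60 mm high. The view is reflected with angle in = angle out about that normal.
- mirror (a joint): Tilt of the mirror, rad. 0: at rest on its stop, leaning back 0.436 (25 degrees) from upright, face to the camera and up. Grows to 1.2 as its top and lever come towards the camera; upright at 0.436; beyond, it faces down by (value - 0.436), and the reflected view leaves it twice that angle below level, back towards the camera end. A spring pulls it to 0: 1 N at the knob at rest, 2 N near 0.8.
- lever_knob (a point): Centre of the black ball knob, 20 mm across, on the mirror's lever, a 6 mm steel rod up from its top edge: 75 mm from the turning axis along the face, 6 mm behind it. At rest at station x = +162, z = 210 mm (344 mm above the bench). It moves on an arc about the axis; pinched across station y, it turns between the fingers as they follow the arc.
- junction_box: Open-topped grey plastic box, 90 (x) x 72 (y) x 38 mm high, walls 3 mm, fixed on the base plate somewhere between camera and mirror, axes parallel to the station's. Origin: centre of its underside, 10 mm above the riser. Two steel pins, 5 mm across, stand 8 mm above the rim at (-36, +27) and (+36, -27) mm.
- mark (a point): Centre of the dot-code label, 24 x 24 mm, inside the box on the wall nearest the camera, facing the mirror (+x): box x = -41, y = 0, z = 21 mm.
- cover: Loose grey cover plate on the box's rim, 94 (x) x 76 (y) x 4 mm, about 0.12 kg, with two 8 mm holes over the pins and a black bar handle on top. Origin: centre of its underside, at first 48 mm above the riser; z up through the handle, whose top is at 34 mm.
- cover_handle (a point): Middle of the cover's handle bar: 60 mm long along the cover's x axis, 10 mm thick across y, 12 mm high, its centre 28 mm above the cover's underside. 18 mm free below the bar, between two posts 48 mm apart.
- dish_caps: Bystander on the riser: black round dish of white caps, 86 mm across, 22 mm high; origin under its centre.
- side_cutters: Bystander on the riser: side cutters with red handles, 126 x 43 x 12 mm; origin under their centre.
- tweezers: Bystander on the riser: steel tweezers, 124 x 16 x 9 mm; origin under their centre.

How it is judged:
By the outcome, as a careful person would: the job done as asked, in the order asked, and still so for the second after the job is handed in, while the arm keeps its last pose, push and grip.
It also fails if it takes over 54 s, if anything falls off the work surface, if the arm or the gripper's body presses on something with over 40 N, if the wrist force passes 120 N, or if a joint passes its speed limit or range.

### The arm

A 6-joint arm with a two-finger parallel gripper is mounted at the origin on the work surface; the furniture and walls round the work are solid. World frame = base frame: x ahead of the robot, y to its left, z up, the work surface at z = 0. Lengths are in m, angles in rad, forces in N, time in s.
With the tool pointing down it reaches from about 0.375 to 0.9 m from the base axis. Payload 3.1 kg.
Tool frame: the origin (TCP) lies midway between the tips of the shut fingers; the grasp point (between the pads) lies 19 mm behind it (manip.grip_depth is the distance from the TCP to the grasp point, in m); z points along the fingers, y is the line along which they close (so a half turn about z gives the same grasp; the last joint's range is limited). The gripper opens to 85 mm and grips with 20 to 120 N. Pads are 22 mm wide; open, the fingers measure 114 mm over their backs; the gripper's body (76 mm by 85 mm) begins 54 mm behind the grasp point. The pads swing forward as they close: fully open they stand 13 mm farther back than shut.
Start: joints at [-1.448, 0.527, 1.433, -0, 1.181, -0.178], TCP at [0.185, -0.597, 0.231] pointing down, gripper open.
Joint ranges: [-3.08, 3.08], [-0.75, 2.2], [0.22, 2.44], [-1.43, 4.57], [0, 2.65], [-2.85, 2.85]. Speed limits (rad/s): [2.79, 2.79, 3.14, 3.14, 3.14, 3.14].

### API

Orientations are given as a unit quaternion [x, y, z, w].
In Python, from station import telemetry, snapshot, manip gives the robot as it stands. The module is installed in compiled form; this text tells all that it offers.
- The arm moves only by the shell command python3 -m crank 'ROWS' [OPENING] [FORCE]. ROWS is text: rows parted by semicolons, each of 6 numbers parted by spaces: the shift along the tool's x, y, z as a fraction of full scale, then the turn, a rotation vector about the tool's x, y, z as a fraction of full scale. A call has exactly 5 rows; each row shifts and turns the commanded pose from where the row before left it, along the tool's axes as they then stand; what a row does not reach is not made up. Full scale, the value 1, is 4 cm for a shift and 90 degrees for a turn. A row lasts 1/10 s, in which the tool goes at most 50 mm and 8.59 degrees, less where a joint would pass 70% of its speed; a pose out of reach is approached as far as the arm can. A call with a number of a shift or a turn outside -1 to 1 is refused whole. A call with a gripper value outside its range is refused whole. OPENING is the opening, from -1 (shut) to 1 (fully open), set as the call begins (- or left out, the last holds). The fingers move at their own pace and stop on an object; FORCE is the grip in N (left out, the last holds). Time passes only in rows, so rows that do not move let the fingers close, or fill a call up. It gives the time, the measured TCP pose, the force, the opening and the grip force at its end, in the units of the state.
- telemetry.sense(): the state, without advancing time (a new reading comes with each control period).
- snapshot(name): name is "scene" or "side" or "wrist"; returns a dict with "image" (400x640x3 uint8, red, green, blue), "depth" (400x640 float32, m along the optical axis (not along the pixel's ray), 0 where there is no reading), "camera_matrix" (3x3 intrinsics, pixels), "rvec" (rotation vector, rad) and "tvec" (3), from world to camera coordinates, as OpenCV has them. Camera axes: x right, y down, z forward; pixel columns grow to the right and rows downward; lengths in m; the calibration is good to about 2 mm. The wrist camera is an equidistant fisheye: a pixel r from the principal point sees the ray r / f radians off the axis. A picture is of the moment at which its call begins.
- manip.sign_off(): hands the job in; it is judged then, once.
The state is a dict: "t": time; "q": joint angles; "qd": joint speeds; "tau": joint torques, N m; "tcp_pos": TCP position; "tool_rot": TCP orientation; "force": force on the tool from outside, world axes, zero at the start; "ft_torque": the same for the moment, N m; "finger_gap": opening from 0.0 (shut) to 1.0 (fully open); "gripper_force": force on a finger pad.
Only numpy, scipy, OpenCV 4.12 (cv2) and the standard library are available. Lean on these libraries where they do the work, as an engineer would, in place of code of your own. Each camera call takes 0.05 s, during which the arm holds its last target. There are 200 camera calls.

## Working session

There is one attempt and no reset: what is moved stays moved. The work goes in short steps, Python scripts to look and compute and a shell command to move; the robot and the scene stay as the last step left them, time stands still between calls to the robot, and variables do not carry over. Pictures are saved under pics/ and viewed, at most 10 in all, crops included, and the job is handed in when it is done.

```bash
mkdir -p pics
cat > h.py <<'E'
import numpy as np, cv2
from station import telemetry, snapshot, manip
def take(name,fn):
    s=snapshot(name); cv2.imwrite('pics/'+fn+'.png',s['image'][:,:,::-1]); np.savez('pics/'+fn+'.npz',**{k:np.asarray(v) for k,v in s.items()}); return s
def load(fn): return np.load('pics/'+fn+'.npz')
def world(s,u,v,z=None):
    """pixel -> world, by depth or by plane z"""
    K=s['camera_matrix'];R=cv2.Rodrigues(s['rvec'])[0];t=np.ravel(s['tvec'])
    r=np.array([(u-K[0,2])/K[0,0],(v-K[1,2])/K[1,1],1.])
    c=-R.T@t; d=R.T@r
    if z is None: return c+d*s['depth'][int(round(v)),int(round(u))]
    return c+d*(z-c[2])/d[2]
def proj(s,P):
    return cv2.projectPoints(np.float64(P).reshape(-1,1,3),s['rvec'],s['tvec'],s['camera_matrix'],None)[0][:,0]
E
python3 - <<'E'
from h import *
a=take('scene','sc1');b=take('side','si1')
print(telemetry.sense())
for s in(a,b): print(-cv2.Rodrigues(s['rvec'])[0].T@np.ravel(s['tvec']),cv2.Rodrigues(s['rvec'])[0][2])
print(manip.grip_depth)
E
```

```text
{'t': 0.1, 'q': array([-1.44851878e+00,  5.28361102e-01,  1.43378965e+00,  3.94160825e-06,
        1.18138265e+00, -1.78518427e-01]), 'qd': array([-0.00111864, -0.00151208, -0.0024222 ,  0.00084902, -0.00088358,
       -0.00085969]), 'tau': array([ 8.70730328e-04, -4.43301916e+01, -1.78586662e+01, -1.68624670e-04,
        3.83797305e-03, -7.96016053e-06]), 'tcp_pos': array([ 0.18511355, -0.5962817 ,  0.23043398]), 'tool_rot': array([ 9.88711172e-01,  1.49830827e-01,  2.91054689e-05, -9.69936104e-04]), 'force': array([-0.14901717,  0.44959253, -0.03693722]), 'ft_torque': array([ 0.03031727, -0.04692268, -0.04434829]), 'gripper_force': 0.0, 'finger_gap': 0.9992360054126681}
[-0.26469208  0.27584523  0.88610205] [ 0.66854637 -0.42759547 -0.6084471 ]
[-0.20246755 -1.17287317  0.63630444] [ 0.53696086  0.77257838 -0.33881511]
0.0187
```

View pics/sc1.png

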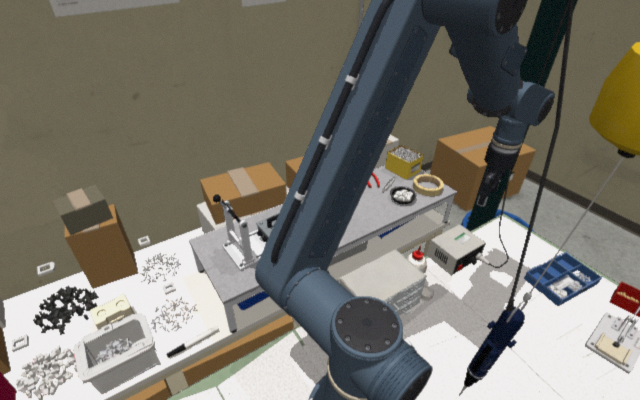

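View pics/si1.png

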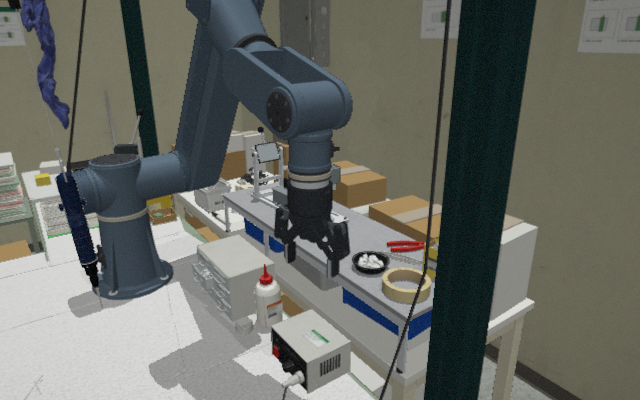

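```bash
python3 -m crank '0 0 -1 0 0 0;0 0 -1 0 0 0;0.5 -0.3 -1 0 0 0;0.8 -0.5 -1 0 0 0;0.8 -0.5 -1 0 0 0' 1; python3 -m crank '0.8 -0.5 0 0 0 0;0.8 -0.5 0 0 0 0;0.8 -0.5 0 0 0 0;0.6 -0.5 0 0 0 0;0 0 0 0 0 0'
python3 - <<'E'
from h import *
a=take('scene','sc2');b=take('side','si2');c=take('wrist','w2')
i=np.vstack([np.hstack([cv2.resize(x['image'][:,:,::-1],(400,250)) for x in(a,b)]),cv2.resize(c['image'][80:360,70:570,::-1],(625,350)).__class__ and cv2.copyMakeBorder(cv2.resize(c['image'][:,:,::-1],(560,350)),0,0,0,240,0)])
cv2.imwrite('pics/m2.png',i)
print(c['camera_matrix'],-cv2.Rodrigues(c['rvec'])[0].T@np.ravel(c['tvec']),cv2.Rodrigues(c['rvec'])[0])
E
```

```text
t: 0.6
tcp_pos: [0.2457, -0.5266, 0.4249]
tool_rot: [0.989, 0.149, 0.0, -0.001]
force: [1.2, -0.4, 0.1]
finger_gap: 1.0
gripper_force: 0.0
t: 1.1
tcp_pos: [0.3381, -0.4119, 0.424]
tool_rot: [0.988, 0.152, 0.0, -0.001]
force: [0.6, -0.3, 1.2]
finger_gap: 0.996
gripper_force: 0.0
[[309.70691629   0.         320.37326615]
 [  0.         309.70691629 198.393308  ]
 [  0.           0.           1.        ]] [ 0.41497821 -0.39202143  0.56635133] [[ 2.98038101e-01 -9.54553866e-01 -4.55364433e-04]
 [-9.05204919e-01 -2.82781332e-01  3.17236146e-01]
 [-3.02947759e-01 -9.41362606e-02 -9.48346466e-01]]
```

View pics/m2.png

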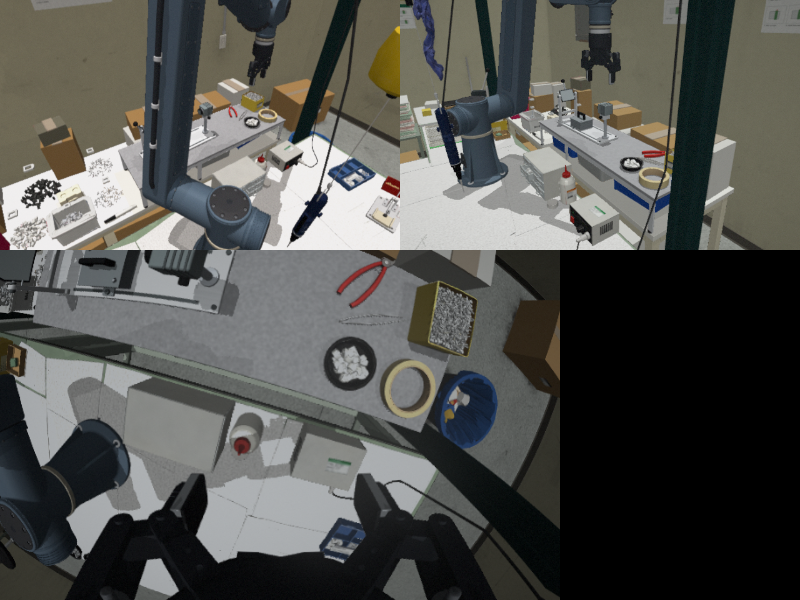

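Run:
```python
from h import *
b=load('si2')['image'][120:250,220:420,::-1]
cv2.imwrite('pics/c1.png',cv2.resize(b,(800,520),interpolation=cv2.INTER_CUBIC))
c=load('w2')['image'][0:150,0:270,::-1]
cv2.imwrite('pics/c2.png',cv2.resize(c,(800,444),interpolation=cv2.INTER_CUBIC))
```

```text
(no output)
```

View pics/c1.png

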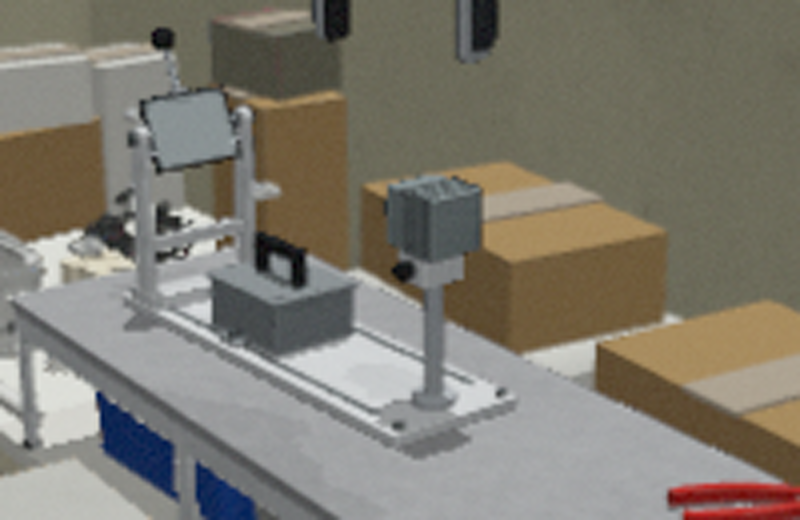

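View pics/c2.png

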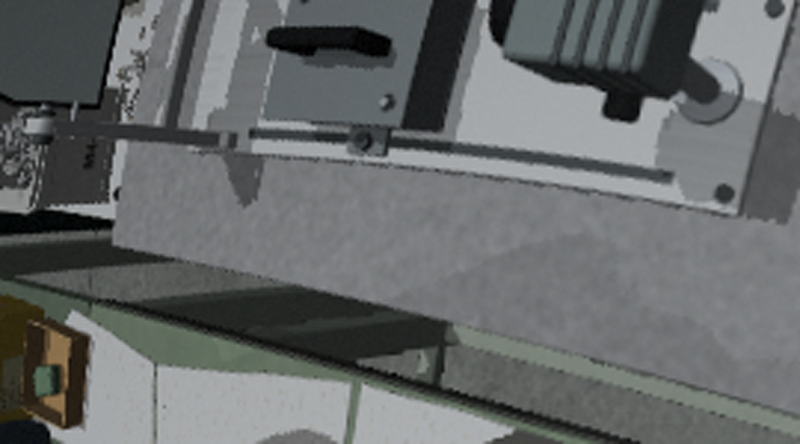

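```bash
cat >> h.py <<'E'
def fworld(s,u,v,z):
    K=s['camera_matrix'];R=cv2.Rodrigues(s['rvec'])[0];t=np.ravel(s['tvec'])
    p=np.array([u-K[0,2],v-K[1,2]]);r=np.hypot(*p);th=r/K[0,0]
    d=R.T@np.r_[p/r*np.sin(th),np.cos(th)];c=-R.T@t
    return c+d*(z-c[2])/d[2]
def fproj(s,P):
    R=cv2.Rodrigues(s['rvec'])[0];X=(R@np.float64(P).T).T+np.ravel(s['tvec']);K=s['camera_matrix']
    n=np.hypot(X[:,0],X[:,1]);th=np.arctan2(n,X[:,2])
    return np.c_[K[0,2]+K[0,0]*th*X[:,0]/n,K[1,2]+K[0,0]*th*X[:,1]/n]
E
python3 - <<'E'
from h import *
s=load('si2');w=load('w2')
for n,u,v,z in [('cornR',400,437,.144),('cornF',515,398,.144),('mirR',125,296,.144),('handle',282,245,.21),('knob',162,38,.344)]:
    print(n,world(s,220+u/4,120+v/4,z),world(s,220+u/4,120+v/4))
k=270/800
for n,u,v,z in [('cornR',738,214,.144),('cornF',800,5,.144),('plateM',200,152,.144),('hend1',388,42,.216),('hend0',272,38,.216),('pin',387,102,.19),('cov c',437,128,.184)]: print('w',n,fworld(w,u*k,v*k,z))
# bystanders in mosaic px -> wrist px
for n,u,v in [('dish',350,363),('cutL',337,290),('cutEnd',345,305),('twz',340,320),('tape',410,388)]: print(n,fworld(w,u*640/560,(v-250)*400/350,.145))
E
```

```text
cornR [ 0.42273332 -0.29414453  0.144     ] [ 0.42819133 -0.28647322  0.13970218]
cornF [ 0.52516275 -0.28812133  0.144     ] [ 0.53076037 -0.28131499  0.14021273]
mirR [0.40176743 0.05830795 0.144     ] [0.40624322 0.06742776 0.14035332]
handle [ 0.46931171 -0.07576107  0.21      ] [ 0.46473239 -0.08323976  0.21290599]
knob [0.45810677 0.07956276 0.344     ] [0.45730332 0.07803943 0.34435553]
w cornR [ 0.4232148  -0.28811993  0.144     ]
w cornF [ 0.52715545 -0.28552952  0.144     ]
w plateM [0.40417776 0.0573765  0.144     ]
w hend1 [ 0.46609462 -0.12498112  0.216     ]
w hend0 [ 0.46404478 -0.05157283  0.216     ]
w pin [ 0.44134475 -0.1149188   0.19      ]
w cov c [ 0.43295417 -0.14374359  0.184     ]
dish [ 0.40978789 -0.50896157  0.145     ]
cutL [ 0.51284791 -0.45244542  0.145     ]
cutEnd [ 0.4943791  -0.47159887  0.145     ]
twz [ 0.46878026 -0.4715096   0.145     ]
tape [ 0.40750697 -0.62598617  0.145     ]
```

```bash
python3 -m crank '0.68 -0.85 0 0 0 0;0.68 -0.85 0 0 0 0;0.68 -0.85 0 0 0 0;0.68 -0.85 0 0 0 0;0.68 -0.85 0 0 0 0' 1 >/dev/null; python3 -m crank '0.68 -0.85 0 0 0 0;0.68 -0.85 0 0 0 0;0.68 -0.85 0 0 0 0;0 0 0 0 0 -0.093;0 0 0 0 0 -0.093'; python3 -m crank '0 0 0 0 0 -0.093;0 0 0 0 0 -0.093;0 0 0 0 0 -0.093;0 0 0 0 0 -0.093;0 0 0 0 0 -0.093';  python3 -m crank '0 0 0 0 0 -0.093;0 0 0 0 0 -0.093;0 0 0 0 0 0;0 0 0 0 0 0;0 0 0 0 0 0'
python3 - <<'E'
from h import *
c=take('wrist','w3');take('side','si3');take('scene','sc3')
cv2.imwrite('pics/w3b.png',cv2.resize(c['image'][:,:,::-1],(800,500),interpolation=cv2.INTER_CUBIC))
print(telemetry.sense()['q'])
E
```

```text
t: 2.25
tcp_pos: [0.4642, -0.0912, 0.4238]
tool_rot: [0.955, 0.296, -0.0, 0.0]
force: [0.7, 0.1, 0.3]
finger_gap: 1.004
gripper_force: 0.0
t: 2.75
tcp_pos: [0.4639, -0.0929, 0.4237]
tool_rot: [0.788, 0.616, -0.0, -0.0]
force: [0.4, -0.1, -0.4]
finger_gap: 1.004
gripper_force: 0.0
t: 3.25
tcp_pos: [0.4637, -0.0919, 0.4239]
tool_rot: [0.692, 0.722, -0.0, -0.0]
force: [0.4, -0.4, 0.0]
finger_gap: 0.999
gripper_force: 0.0
[-4.31845002e-01  1.27996164e-01  1.50099278e+00 -4.06367225e-05
  1.51272679e+00 -4.75390979e-01]
```

View pics/w3b.png

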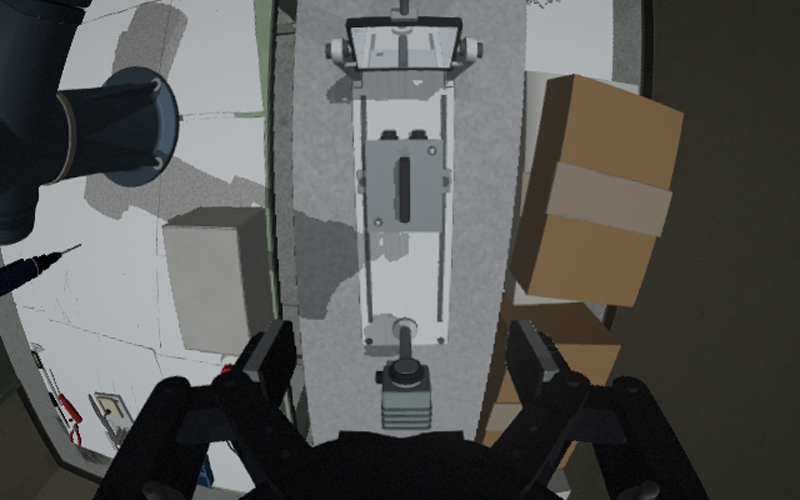

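Run:
```python
from h import *
w=load('w3');k=1/1.25
for n,u,v,z in [('h1',403,157,.216),('h0',404,222,.216),('pinF',432,151,.19),('pinR',378,222,.19),('c1',367,140,.186),('c2',443,140,.186),('c3',444,230,.186),('c4',369,232,.186),('plR',361,345,.144),('plF',448,345,.144),('lens',407,363,.29)]:
    print(n,fworld(w,u*k,v*k,z).round(4))
s=load('si3');print(world(s,220+162/4,120+38/4,.344))
```

```text
h1 [ 0.4644 -0.0421  0.216 ]
h0 [ 0.468  -0.1028  0.216 ]
pinF [ 0.4925 -0.0371  0.19  ]
pinR [ 0.4424 -0.1106  0.19  ]
c1 [ 0.429  -0.0292  0.186 ]
c2 [ 0.503  -0.0259  0.186 ]
c3 [ 0.51   -0.1172  0.186 ]
c4 [ 0.4333 -0.1226  0.186 ]
plR [ 0.4215 -0.2865  0.144 ]
plF [ 0.5338 -0.282   0.144 ]
lens [ 0.4748 -0.2082  0.29  ]
[0.45810677 0.07956276 0.344     ]
```

```bash
python3 -m crank '0.24 0.05 0.9 0 0 0;0.23 0.05 0.9 0 0 0;0 0 0.9 0 0 0;0 0 0.9 0 0 0;0 0 0.9 0 0 0' 1; python3 -m crank '0 0 0.6 0 0 0;0 0 0.4 0 0 0;0 0 0.27 0 0 0;0 0 0 0 0 0;0 0 0 0 0 0'
python3 - <<'E'
from h import *
c=take('wrist','w4');cv2.imwrite('pics/w4b.png',c['image'][:,:,::-1])
print(telemetry.sense()['tcp_pos'],telemetry.sense()['force'])
E
```

```text
t: 3.9
tcp_pos: [0.467, -0.0722, 0.2431]
tool_rot: [0.691, 0.723, 0.0, 0.001]
force: [0.5, 0.0, 0.2]
finger_gap: 0.999
gripper_force: 0.0
t: 4.4
tcp_pos: [0.4674, -0.0726, 0.1937]
tool_rot: [0.691, 0.723, 0.0, 0.0]
force: [0.1, -0.4, -0.1]
finger_gap: 1.001
gripper_force: 0.0
[ 0.46764719 -0.07264329  0.19408248] [0.78891567 0.32991126 1.05590273]
```

View pics/w4b.png

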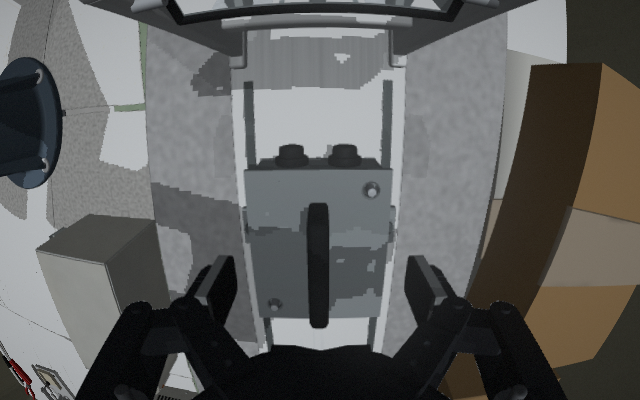

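```bash
python3 -m crank '0 0 0 0 0 0;0 0 0 0 0 0;0 0 0 0 0 0;0 0 0 0 0 0;0 0 0 0 0 0' -1 45; python3 -m crank '0 0 0 0 0 0;0 0 0 0 0 0;0 0 0 0 0 0;0 0 0 0 0 0;0 0 0 0 0 0'
python3 - <<'E'
from h import *
w=load('w4')
for n,u,v,z in [('pinF',371,189,.19),('pinR',275,305,.19),('h1',318,204,.216),('h0',318,327,.216),('c1',245,170,.186),('c2',391,170,.186)]: print(n,fworld(w,u,v,z).round(4))
E
```

```text
t: 4.95
tcp_pos: [0.4669, -0.0723, 0.1934]
tool_rot: [0.691, 0.723, 0.0, 0.0]
force: [-0.0, 0.4, 0.4]
finger_gap: 0.143
gripper_force: 0.0
t: 5.45
tcp_pos: [0.4671, -0.0724, 0.1935]
tool_rot: [0.691, 0.723, 0.0, 0.0]
force: [0.6, 0.6, 4.2]
finger_gap: 0.102
gripper_force: 44.8
pinF [ 0.4913 -0.0349  0.19  ]
pinR [ 0.4425 -0.1089  0.19  ]
h1 [ 0.4651 -0.0348  0.216 ]
h0 [ 0.4678 -0.1014  0.216 ]
c1 [ 0.4276 -0.0288  0.186 ]
c2 [ 0.5015 -0.0256  0.186 ]
```

```bash
python3 -m crank '0 0 -0.1 0 0 0;0 0 -0.2 0 0 0;0 0 -0.3 0 0 0;0 0 -0.4 0 0 0;0 0 -0.6 0 0 0'; python3 -m crank '0 0 -0.7 0 0 0;0 0 -0.7 0 0 0;0 0 -0.7 0 0 0;0 0 -0.5 0 0 0;0 0 -0.3 0 0 0'
python3 -c "
from h import *
take('side','si5')
cv2.imwrite('pics/s5.png',cv2.resize(load('si5')['image'][80:280,200:460,::-1],(780,600)))"
```

```text
t: 5.95
tcp_pos: [0.4657, -0.0719, 0.2571]
tool_rot: [0.691, 0.723, -0.001, -0.002]
force: [-0.2, -0.7, -0.7]
finger_gap: 0.108
gripper_force: 44.1
t: 6.45
tcp_pos: [0.4671, -0.0724, 0.3754]
tool_rot: [0.691, 0.723, 0.001, 0.001]
force: [-0.3, 0.6, -2.0]
finger_gap: 0.108
gripper_force: 44.2
```

View pics/s5.png

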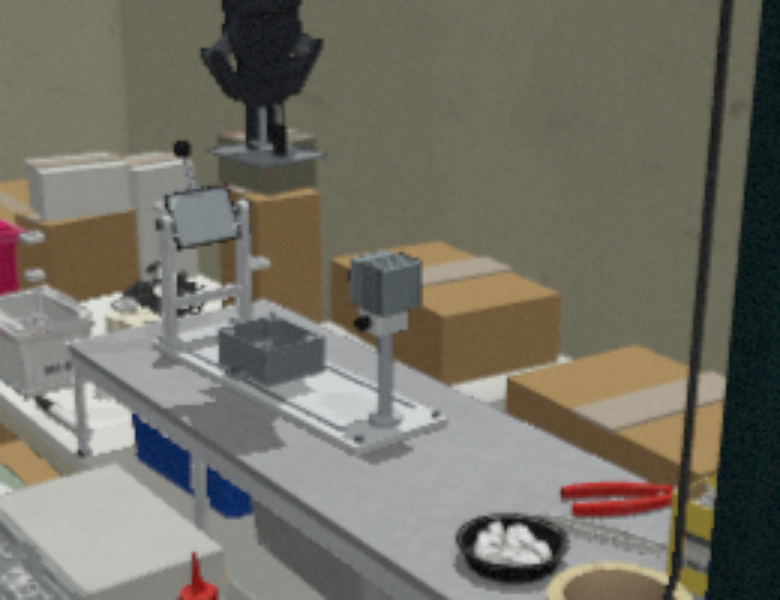

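```bash
python3 -c "
from h import *
s=load('si5')
for u,v,z in [(458,545,.150),(562,492,.142),(545,518,.139),(447,425,.144)]: print(world(s,200+u/3,80+v/3,z).round(3))"
python3 -m crank '-0.4 -0.1 0 0 0 0;-0.8 -0.12 0 0 0 0;-0.9 -0.12 0 0 0 0;-0.9 -0.12 0 0 0 0;-0.9 -0.12 0 0 0 0'; python3 -m crank '-0.9 -0.12 0 0 0 0;-0.9 -0.12 0 0 0 0;-0.9 -0.12 0 0 0 0;-0.5 -0.06 0 0 0 0;-0.2 0 0 0 0 0'; python3 -m crank '0 0 0 0 0 0.06;0 0 0 0 0 0.085;0 0 0 0 0 0.085;0 0 0 0 0 0.085;0 0 0 0 0 0.085';python3 -m crank '0 0 0 0 0 0.085;0 0 0 0 0 0.085;0 0 0 0 0 0.085;0 0 0 0 0 0.085;0 0 0 0 0 0.085';python3 -m crank '0 0 0 0 0 0.085;0 0 0 0 0 0.085;0 0 0 0 0 0.03;0 0 0 0 0 0;0 0 0 0 0 0'
```

```text
[ 0.373 -0.49   0.15 ]
[ 0.509 -0.459  0.142]
[ 0.47  -0.48   0.139]
[ 0.516 -0.3    0.144]
t: 7.0
tcp_pos: [0.4499, -0.2301, 0.3727]
tool_rot: [0.691, 0.723, 0.0, -0.001]
force: [-0.3, -0.4, -0.8]
finger_gap: 0.106
gripper_force: 44.2
t: 7.5
tcp_pos: [0.4394, -0.3673, 0.3724]
tool_rot: [0.692, 0.722, 0.0, -0.001]
force: [-0.5, 1.2, -1.2]
finger_gap: 0.108
gripper_force: 44.2
t: 8.0
tcp_pos: [0.4402, -0.3639, 0.3731]
tool_rot: [0.882, 0.472, 0.0, -0.001]
force: [0.4, 0.2, -1.1]
finger_gap: 0.105
gripper_force: 44.2
t: 8.5
tcp_pos: [0.4403, -0.3638, 0.3731]
tool_rot: [0.988, 0.157, -0.0, -0.001]
force: [0.3, -0.4, -1.9]
finger_gap: 0.106
gripper_force: 44.2
t: 9.0
tcp_pos: [0.4402, -0.3646, 0.3732]
tool_rot: [1.0, 0.004, -0.0, -0.0]
force: [0.3, -0.4, -0.6]
finger_gap: 0.107
gripper_force: 44.2
```

```bash
python3 -m crank '0 0.1 0.5 0 0 0;0 0 0.9 0 0 0;0 0 0.9 0 0 0;0 0 0.9 0 0 0;0 0 0.9 0 0 0';python3 -m crank '0 0 0.7 0 0 0;0 0 0.4 0 0 0;0 0 0.25 0 0 0;0 0 0 0 0 0;0 0 0 0 0 0'; python3 -m crank '0 0 0.05 0 0 0;0 0 0.05 0 0 0;0 0 0 0 0 0;0 0 0 0 0 0;0 0 0 0 0 0'
```

```text
t: 9.5
tcp_pos: [0.4402, -0.3694, 0.2082]
tool_rot: [1.0, 0.003, 0.0, 0.0]
force: [-0.1, -1.6, -1.1]
finger_gap: 0.104
gripper_force: 44.2
t: 10.0
tcp_pos: [0.4405, -0.3702, 0.1559]
tool_rot: [1.0, 0.003, 0.0, 0.001]
force: [-0.9, 0.1, -1.5]
finger_gap: 0.103
gripper_force: 44.1
t: 10.5
tcp_pos: [0.44, -0.3699, 0.1515]
tool_rot: [1.0, 0.003, 0.0, 0.0]
force: [-1.1, 0.1, -0.9]
finger_gap: 0.105
gripper_force: 44.1
```

```bash
python3 -m crank '0 0 0.04 0 0 0;0 0 0.04 0 0 0;0 0 0.02 0 0 0;0 0 0 0 0 0;0 0 0 0 0 0'; python3 -m crank '0 0 0.025 0 0 0;0 0 0.025 0 0 0;0 0 0 0 0 0;0 0 0 0 0 0;0 0 0 0 0 0'
```

```text
t: 11.0
tcp_pos: [0.44, -0.3698, 0.1472]
tool_rot: [1.0, 0.003, -0.0, -0.0]
force: [-0.2, -0.0, -1.2]
finger_gap: 0.106
gripper_force: 44.1
t: 11.5
tcp_pos: [0.44, -0.3699, 0.1455]
tool_rot: [1.0, 0.003, 0.0, 0.0]
force: [-1.3, 0.2, 2.6]
finger_gap: 0.107
gripper_force: 44.6
```

```bash
python3 -m crank '0 0 0.02 0 0 0;0 0 0 0 0 0;0 0 0 0 0 0;0 0 0 0 0 0;0 0 0 0 0 0'
```

```text
t: 12.0
tcp_pos: [0.44, -0.3699, 0.1455]
tool_rot: [1.0, 0.003, 0.0, 0.0]
force: [-0.7, 0.8, 7.5]
finger_gap: 0.105
gripper_force: 45.3
```

```bash
python3 -m crank '0 0 0 0 0 0;0 0 0 0 0 0;0 0 0 0 0 0;0 0 0 0 0 0;0 0 0 0 0 0' 1;  python3 -m crank '0 0 0 0 0 0;0 0 0 0 0 0;0 0 -0.3 0 0 0;0 0 -0.6 0 0 0;0 0 -0.9 0 0 0'; python3 -m crank '0 0 -1 0 0 0;0 0 -1 0 0 0;0 0 -1 0 0 0;0 0 -1 0 0 0;0 0 -0.5 0 0 0'
python3 - <<'E'
from h import *
take('side','si6');take('wrist','w6')
cv2.imwrite('pics/s6.png',cv2.resize(load('si6')['image'][130:290,240:440,::-1],(750,600)))
E
```

```text
t: 12.5
tcp_pos: [0.44, -0.3698, 0.1442]
tool_rot: [1.0, 0.003, -0.0, -0.0]
force: [-0.3, -1.2, 0.4]
finger_gap: 0.937
gripper_force: 0.0
t: 13.0
tcp_pos: [0.4391, -0.3688, 0.2162]
tool_rot: [1.0, 0.003, -0.001, -0.002]
force: [-0.5, -0.4, -0.1]
finger_gap: 1.003
gripper_force: 0.0
t: 13.5
tcp_pos: [0.4407, -0.3706, 0.402]
tool_rot: [1.0, 0.003, 0.003, 0.003]
force: [-0.0, -0.9, -0.5]
finger_gap: 1.0
gripper_force: 0.0
```

View pics/s6.png

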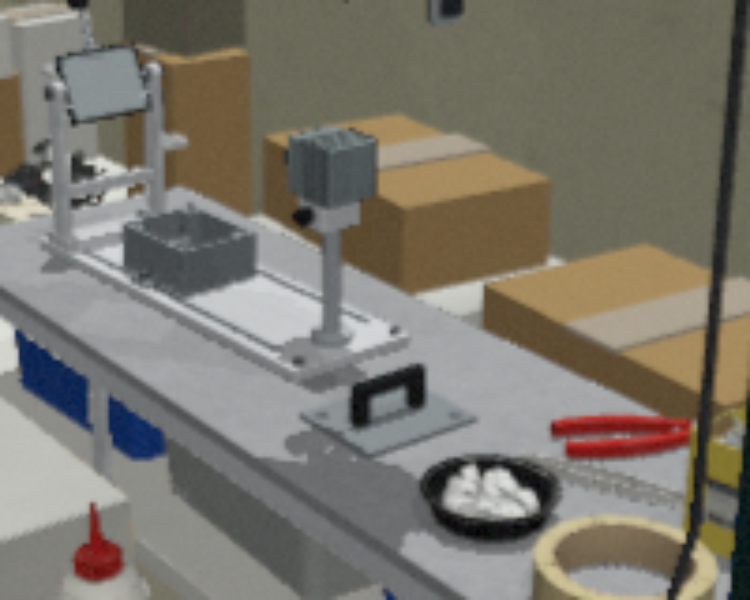

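```bash
python3 -m crank '0.1 -0.7 0 0 0 0;0.1 -1 0 0 0 0;0.1 -1 0 0 0 0;0.1 -1 0 0 0 0;0 -1 0 0 0 0'; python3 -m crank '0 -1 0 0 0 0;0 -1 0 0 0 0;0 -1 0 0 0 0;0 -1 0 0 0 0;0 -1 0 0 0 -0.08'; python3 -m crank '0 0 0 0 0 -0.09;0 0 0 0 0 -0.09;0 0 0 0 0 -0.09;0 0 0 0 0 -0.09;0 0 0 0 0 -0.09';python3 -m crank '0 0 0 0 0 -0.09;0 0 0 0 0 -0.09;0 0 0 0 0 -0.09;0 0 0 0 0 -0.09;0 0 0 0 0 -0.09';python3 -m crank '0 0 0 0 0 -0.045;0 0 0 0 0 0;0 0 0 0 0 0;0 0 0 0 0 0;0 0 0 0 0 0'
python3 - <<'E'
from h import *
w=take('wrist','w7');cv2.imwrite('pics/w7b.png',cv2.resize(w['image'][:,:,::-1],(800,500),interpolation=cv2.INTER_CUBIC))
s=take('side','si7')
for n,P in [('knob',[.458,.08,.344]),('axisR',[.417,.043,.279]),('pinF',[.491,-.036,.19])]: print(n,fproj(w,[P])*1.25)
# side knob blob
g=s['image'].max(2)[115:145,245:280]; m=(g<50).astype(np.uint8); n,l,st,c=cv2.connectedComponentsWithStats(m); print(st,c+[245,115])
E
```

```text
t: 14.1
tcp_pos: [0.4543, -0.1797, 0.3951]
tool_rot: [1.0, 0.003, -0.001, -0.001]
force: [1.0, 0.0, -0.1]
finger_gap: 1.001
gripper_force: 0.0
t: 14.6
tcp_pos: [0.4526, 0.02, 0.3953]
tool_rot: [0.998, 0.067, -0.001, -0.0]
force: [0.8, 0.1, 0.9]
finger_gap: 1.001
gripper_force: 0.0
t: 15.1
tcp_pos: [0.4528, 0.0186, 0.3951]
tool_rot: [0.912, 0.41, -0.001, -0.001]
force: [0.5, -0.4, 0.2]
finger_gap: 1.0
gripper_force: 0.0
t: 15.6
tcp_pos: [0.4528, 0.0184, 0.3952]
tool_rot: [0.714, 0.7, -0.001, -0.001]
force: [-0.8, -0.7, 0.1]
finger_gap: 0.998
gripper_force: 0.0
t: 16.1
tcp_pos: [0.4537, 0.0183, 0.3962]
tool_rot: [0.691, 0.723, -0.0, -0.0]
force: [-0.0, 0.4, -0.5]
finger_gap: 1.0
gripper_force: 0.0
knob [[413.68677368 160.75451339]]
axisR [[348.13791599 202.94564998]]
pinF [[435.933761   267.37096287]]
[[   0    0   35   30 1027]
 [  13   12    5    5   22]
 [  24   27    1    1    1]] [[262.03407984 129.49659202]
 [260.09090909 129.09090909]
 [269.         142.        ]]
```

View pics/w7b.png

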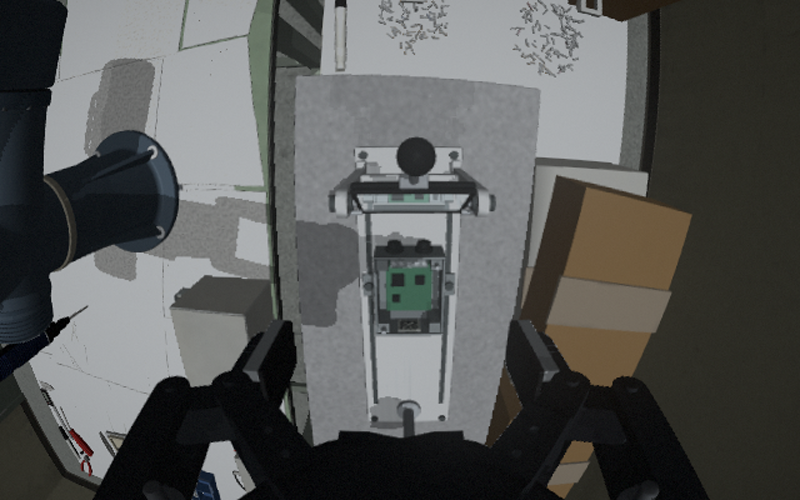

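Run:
```python
from h import *
w=load('w7');k=.8;c=w['image']
g=c.max(2)[100:150,310:355]; m=(g<60).astype(np.uint8); n,l,st,ce=cv2.connectedComponentsWithStats(m)
i=1+st[1:,4].argmax(); print(st[i],ce[i]+[310,100]); u,v=ce[i]+[310,100]
print('knob',fworld(w,u,v,.344))
for n,u,v,z in [('pivR',336,203,.279),('pivF',488,202,.279),('label',407,324,.165),('boxnR',376,334,.182),('boxnF',441,332,.182),('plFarR',356,149,.144),('plFarF',463,149,.144),('plNearR',368,427,.144),('plNearF',448,425,.144)]:
    print(n,fworld(w,u*k,v*k,z).round(4))
```

```text
[  8  10  30  31 738] [332.43495935 124.99728997]
knob [0.45881425 0.08233141 0.344     ]
pivR [0.4085 0.0427 0.279 ]
pivF [0.5137 0.0483 0.279 ]
label [ 0.4673 -0.1142  0.165 ]
boxnR [ 0.434  -0.1185  0.182 ]
boxnF [ 0.5034 -0.1131  0.182 ]
plFarR [0.4067 0.0708 0.144 ]
plFarF [0.5154 0.076  0.144 ]
plNearR [ 0.4229 -0.298   0.144 ]
plNearF [ 0.5342 -0.29    0.144 ]
```

```bash
python3 -m crank '0.6 0.1 0 0 0 0;0.7 0.09 0 0 0 0;0.29 0 0.3 0 0 0;0 0 0.5 0 0 0;0 0 0.4 0 0 0' 1; python3 -m crank '0 0 0.3 0 0 0;0 0 0.27 0 0 0;0 0 0 0 0 0;0 0 0 0 0 0;0 0 0 0 0 0'
python3 - <<'E'
from h import *
w=take('wrist','w8');c=w['image']
u,v=fproj(w,[[.4588,.0823,.344]])[0];print(u,v)
x0,y0=int(u)-40,int(v)-40
g=c.max(2)[y0:y0+80,x0:x0+80]; m=(g<60).astype(np.uint8); n,l,st,ce=cv2.connectedComponentsWithStats(m)
for i in range(1,n):
  if st[i,4]>100: print(st[i],ce[i]+[x0,y0],fworld(w,*(ce[i]+[x0,y0]),.344))
E
```

```text
t: 16.7
tcp_pos: [0.4579, 0.0824, 0.347]
tool_rot: [0.691, 0.723, -0.001, -0.0]
force: [0.2, 0.8, -0.1]
finger_gap: 0.999
gripper_force: 0.0
t: 17.2
tcp_pos: [0.4591, 0.0819, 0.3262]
tool_rot: [0.691, 0.723, 0.0, 0.001]
force: [-0.1, -0.7, 0.3]
finger_gap: 1.002
gripper_force: 0.0
319.0407192494358 275.3302864694892
[   0   21   80   42 2367] [318.27587664 272.94761301] [0.45838167 0.0836314  0.344     ]
```

```bash
python3 -m crank '0 0 0 0 0 0;0 0 0 0 0 0;0 0 0 0 0 0;0 0 0 0 0 0;0 0 0 0 0 0' -1 35; python3 -m crank '0 0 0 0 0 0;0 0 0 0 0 0;0 0 0 0 0 0;0 0 0 0 0 0;0 0 0 0 0 0'; python3 -c "
from h import *
print(telemetry.sense())"
```

```text
t: 17.75
tcp_pos: [0.4584, 0.0822, 0.3258]
tool_rot: [0.691, 0.723, -0.0, -0.0]
force: [-0.8, -1.1, 2.5]
finger_gap: 0.204
gripper_force: 34.1
t: 18.25
tcp_pos: [0.4585, 0.0822, 0.3258]
tool_rot: [0.691, 0.723, -0.0, -0.0]
force: [-2.5, -0.1, 3.4]
finger_gap: 0.206
gripper_force: 34.1
{'t': 18.25, 'q': array([-6.33887665e-02,  1.95813927e-01,  1.68594350e+00,  1.13161056e-04,
        1.26008576e+00, -1.08186817e-01]), 'qd': array([-1.20554348e-03,  8.08323051e-05,  2.26380383e-03,  5.28313711e-04,
       -1.25197429e-03,  1.92758020e-04]), 'tau': array([-3.49707305e-01, -2.74557477e+01, -1.86871827e+01, -9.33696097e-02,
       -5.35788685e-01, -7.29630614e-03]), 'tcp_pos': array([0.45845731, 0.08215538, 0.32578543]), 'tool_rot': array([ 6.91104728e-01,  7.22754617e-01, -3.94461852e-05, -1.30527307e-04]), 'force': array([-2.45239214, -0.10996533,  3.44182918]), 'ft_torque': array([0.06412861, 0.28244495, 0.03508506]), 'gripper_force': 34.13876473903656, 'finger_gap': 0.20575356374900536}
```

```bash
python3 -m crank '-0.145 0 -0.075 0 0 0;-0.1525 0 -0.0625 0 0 0;-0.1575 0 -0.0475 0 0 0;-0.16 0 -0.035 0 0 0;0 0 0 0 0 0'; python3 -m crank '-0.1625 0 -0.02 0 0 0;-0.165 0 -0.005 0 0 0;-0.1625 0 0.0075 0 0 0;-0.1625 0 0.0225 0 0 0;-0.0925 0 0.02 0 0 0'; python3 -m crank '0 0 0 0 0 0;0 0 0 0 0 0;0 0 0 0 0 0;0 0 0 0 0 0;0 0 0 0 0 0'
python3 - <<'E'
from h import *
p=telemetry.sense()['tcp_pos']; d=p-[.45846,.08216,.32579]; s=np.r_[-np.sin(np.radians(2.6)),np.cos(np.radians(2.6))]
print('station dx,dy',d[:2]@s*1000,d[:2]@[s[1],-s[0]]*1000,'dz',d[2]*1000)
w=take('wrist','w9');b=take('side','si9')
a=cv2.resize(w['image'][:,:,::-1],(640,400)); 
S=cv2.resize(b['image'][100:240,220:360,::-1],(560,560),interpolation=cv2.INTER_CUBIC)
cv2.imwrite('pics/s9.png',S);cv2.imwrite('pics/w9b.png',a)
E
```

```text
t: 18.75
tcp_pos: [0.4597, 0.0566, 0.3344]
tool_rot: [0.692, 0.722, -0.0, 0.0]
force: [1.0, 1.7, -0.8]
finger_gap: 0.204
gripper_force: 34.3
t: 19.25
tcp_pos: [0.4612, 0.0269, 0.3336]
tool_rot: [0.691, 0.723, 0.0, 0.0]
force: [-0.8, 3.5, 2.1]
finger_gap: 0.206
gripper_force: 34.2
t: 19.75
tcp_pos: [0.4612, 0.0278, 0.3337]
tool_rot: [0.691, 0.723, 0.0, 0.0]
force: [0.3, 3.0, 3.5]
finger_gap: 0.207
gripper_force: 34.3
station dx,dy -54.39926540159436 0.2703391310689366 dz 7.946211397183656
```

Run:
```python
from h import *
sx=np.array([-np.sin(np.radians(2.6)),np.cos(np.radians(2.6)),0]);sy=np.array([-sx[1],sx[0],0]);sz=np.array([0,0,1.])
A=np.array([.4615,.0453,.279])
def meas(fn,L):
    s=load(fn);f=sz*np.cos(L)+sx*np.sin(L)
    pts=[A+a*sy+b*f for a in np.linspace(-.03,.03,25) for b in np.linspace(-.022,.022,25)]
    px=np.unique(proj(s,pts).round().astype(int),axis=0)
    X=np.array([world(s,u,v) for u,v in px if s['depth'][v,u]>0]); 
    c=np.median(X,0)
    for _ in range(5):
        c0=X.mean(0);n=np.linalg.svd(X-c0)[2][2];r=(X-c0)@n;X=X[abs(r)<max(2.5*r.std(),.002)]
    n*=np.sign(-n@sx); print(fn,len(X),'rms',r.std(),'centre',(c0-A)@sx,'lean back deg',np.degrees(np.arcsin(n[2])),'side',n@sy)
meas('si6',np.radians(25));meas('si7',np.radians(25));meas('si9',np.radians(-17.9))
```

```text
si6 252 rms 0.0022788038287912668 centre 0.000539779203570588 lean back deg 25.062762005111406 side -0.009616716222531713
si7 253 rms 0.0025659502604148394 centre 0.001003955874621568 lean back deg 25.585760869562606 side -0.015637885094317905
si9 212 rms 0.0020196896475571757 centre 0.00017638597982099397 lean back deg -13.886270762342313 side -0.003634365565886616
```

```bash
cat >> h.py <<'E'
sx=np.array([-np.sin(np.radians(2.6)),np.cos(np.radians(2.6)),0]);sy=np.array([-sx[1],sx[0],0]);sz=np.array([0,0,1.])
A=np.array([.4615,.0453,.279])
def lean(D,s,L,half=.022,verbose=True):
    f=sz*np.cos(L)+sx*np.sin(L)
    pts=[A+a*sy+b*f for a in np.linspace(-.03,.03,25) for b in np.linspace(-half,half,25)]
    px=np.unique(proj(s,pts).round().astype(int),axis=0)
    d=dict(s);d['depth']=D
    X=np.array([world(d,u,v) for u,v in px if D[v,u]>0])
    for _ in range(6):
        c0=X.mean(0);n=np.linalg.svd(X-c0)[2][2];r=(X-c0)@n;X=X[abs(r)<max(2.5*r.std(),.001)]
    n*=np.sign(-n@sx); return len(X),r.std(),((c0-A)@sx).round(4),np.degrees(np.arcsin(n[2])),n@sy
E
python3 - <<'E'
from h import *
S=[snapshot('side') for _ in range(10)]
st=np.array([s['depth'] for s in S]); st[st==0]=np.nan
D=np.nan_to_num(np.nanmedian(st,0)); np.save('pics/D9.npy',D)
for L in(-10,-14,-18,-22):
  for h in (.014,.022): print(L,h,lean(D,S[0],np.radians(L),h))
print([round(lean(s['depth'],s,np.radians(-16))[3],2) for s in S])
print(lean(load('si6')['depth'],load('si6'),np.radians(25),.014))
T=[snapshot('scene') for _ in range(2)]; print([proj(T[0],[A])])
print(telemetry.sense()['tcp_pos'],telemetry.sense()['force'],telemetry.sense()['t'])
E
```

```text
-10 0.014 (151, np.float64(0.0007068855115653368), np.float64(-0.0), np.float64(-13.220060288258143), np.float64(-0.001431883209415244))
-10 0.022 (229, np.float64(0.0007675788907128957), np.float64(-0.0001), np.float64(-12.670385480945127), np.float64(-0.008434467079772516))
-14 0.014 (145, np.float64(0.0007051966787858703), np.float64(-0.0001), np.float64(-13.367190409002571), np.float64(-0.0029166863699852177))
-14 0.022 (222, np.float64(0.0007582063365446758), np.float64(-0.0001), np.float64(-12.66103869542544), np.float64(-0.007316390679936863))
-18 0.014 (141, np.float64(0.0006953340577682101), np.float64(-0.0001), np.float64(-13.15919294017463), np.float64(-0.0023642677571945048))
-18 0.022 (212, np.float64(0.000753698223237738), np.float64(-0.0001), np.float64(-12.75497988608032), np.float64(-0.0077392853083741026))
-22 0.014 (135, np.float64(0.0007178506916580079), np.float64(-0.0001), np.float64(-13.251960335591077), np.float64(-0.003735543377785741))
-22 0.022 (204, np.float64(0.0007631007913153216), np.float64(-0.0002), np.float64(-12.743034596154116), np.float64(-0.00761959819355882))
[np.float64(-12.95), np.float64(-13.55), np.float64(-13.41), np.float64(-12.95), np.float64(-14.28), np.float64(-14.24), np.float64(-13.34), np.float64(-13.7), np.float64(-12.89), np.float64(-13.34)]
(169, np.float64(0.0021350218886888755), np.float64(0.0008), np.float64(25.73819021934953), np.float64(-0.003619891566403584))
[array([[233.61939358, 213.38616669]])]
[0.46122826 0.02767585 0.33368398] [-0.86450315  2.70630879  5.06746931] 20.45
```

Run:
```python
from h import *
S=[snapshot('wrist') for _ in range(8)];s=S[0]
st=np.array([x['depth'] for x in S]);st[st==0]=np.nan;D=np.nanmedian(st,0)
K=s['camera_matrix'];R=cv2.Rodrigues(s['rvec'])[0];t=np.ravel(s['tvec'])
v,u=np.mgrid[0:400,0:640];p=np.stack([u-K[0,2],v-K[1,2]],-1).astype(float);r=np.hypot(p[...,0],p[...,1])+1e-9;th=r/K[0,0]
ray=np.concatenate([p/r[...,None]*np.sin(th)[...,None],np.cos(th)[...,None]],-1)
X=(ray*(D/ray[...,2])[...,None]-t)@R
q=X-A;a,b,c=q@sx,q@sy,q[...,2]
np.savez('pics/w10.npz',a=a,b=b,c=c,img=s['image'])
for lo,hi in [(-.032,-.012),(-.008,.008),(.012,.032)]:
    m=(b>lo)&(b<hi)&(abs(a)<.04)&(abs(c)<.1)
    print('strip',lo,m.sum())
    for z in np.arange(-.04,.1,.006):
        k=m&(abs(c-z)<.003)
        if k.sum()>3: print('  z %.3f n %d x med %.4f  min %.4f max %.4f'%(z,k.sum(),np.median(a[k]),a[k].min(),a[k].max()))
```

```text
strip -0.032 2743
  z -0.022 n 108 x med 0.0122  min 0.0113 max 0.0133
  z -0.016 n 116 x med 0.0110  min 0.0098 max 0.0117
  z -0.010 n 114 x med 0.0095  min 0.0085 max 0.0102
  z -0.004 n 115 x med 0.0081  min 0.0074 max 0.0094
  z 0.002 n 147 x med 0.0067  min 0.0061 max 0.0077
  z 0.008 n 154 x med 0.0056  min 0.0046 max 0.0063
  z 0.014 n 159 x med 0.0041  min 0.0032 max 0.0047
  z 0.020 n 167 x med 0.0028  min 0.0016 max 0.0034
  z 0.026 n 238 x med 0.0013  min -0.0070 max 0.0020
  z 0.032 n 363 x med -0.0026  min -0.0069 max 0.0009
  z 0.062 n 75 x med -0.0115  min -0.0122 max -0.0074
  z 0.068 n 112 x med -0.0116  min -0.0122 max -0.0073
  z 0.074 n 111 x med -0.0116  min -0.0125 max -0.0075
  z 0.080 n 145 x med -0.0116  min -0.0123 max -0.0073
  z 0.086 n 115 x med -0.0115  min -0.0122 max -0.0074
  z 0.092 n 61 x med -0.0076  min -0.0117 max -0.0065
  z 0.098 n 222 x med -0.0069  min -0.0124 max -0.0049
strip -0.008 3239
  z -0.022 n 87 x med 0.0121  min 0.0113 max 0.0131
  z -0.016 n 104 x med 0.0108  min 0.0096 max 0.0115
  z -0.010 n 77 x med 0.0094  min 0.0090 max 0.01
[... 1133 characters left out ...]
89
  z 0.002 n 131 x med 0.0064  min 0.0057 max 0.0076
  z 0.008 n 152 x med 0.0054  min 0.0042 max 0.0059
  z 0.014 n 163 x med 0.0039  min 0.0028 max 0.0046
  z 0.020 n 186 x med 0.0025  min 0.0015 max 0.0032
  z 0.026 n 276 x med 0.0008  min -0.0077 max 0.0019
  z 0.032 n 337 x med -0.0025  min -0.0074 max 0.0004
  z 0.062 n 89 x med -0.0081  min -0.0121 max -0.0073
  z 0.068 n 128 x med -0.0115  min -0.0122 max -0.0072
  z 0.074 n 144 x med -0.0115  min -0.0125 max -0.0074
  z 0.080 n 166 x med -0.0115  min -0.0121 max -0.0073
  z 0.086 n 133 x med -0.0081  min -0.0121 max -0.0072
  z 0.092 n 96 x med -0.0077  min -0.0120 max -0.0064
  z 0.098 n 248 x med -0.0068  min -0.0122 max -0.0049
```

```bash
cat > wl.py <<'E'
from h import *
def wl(n=4):
    S=[snapshot('wrist') for _ in range(n)];s=S[0]
    st=np.array([x['depth'] for x in S]);st[st==0]=np.nan;D=np.nanmedian(st,0)
    K=s['camera_matrix'];R=cv2.Rodrigues(s['rvec'])[0];t=np.ravel(s['tvec'])
    v,u=np.mgrid[0:400,0:640];p=np.stack([u-K[0,2],v-K[1,2]],-1).astype(float);r=np.hypot(p[...,0],p[...,1])+1e-9;th=r/K[0,0]
    ray=np.concatenate([p/r[...,None]*np.sin(th)[...,None],np.cos(th)[...,None]],-1)
    q=(ray*(D/ray[...,2])[...,None]-t)@R-A;a,b,c=q@sx,q@sy,q[...,2]
    m=(abs(b)>.012)&(abs(b)<.03)&(abs(a)<.03)&(c>-.02)&(c<.018)
    k,o=np.polyfit(c[m],a[m],1)
    for _ in range(3):
        e=a-(k*c+o); m&=abs(e)<.0015; k,o=np.polyfit(c[m],a[m],1)
    kn=(abs(b)<.006)&(abs(a)<.03)&(c>.066)&(c<.09)
    x=telemetry.sense();g=x['tcp_pos']-A
    print('lean',np.degrees(np.arctan(k)).round(2),'off',o.round(4),m.sum(),'rms',e[m].std().round(5),'TCP st',(g@sx).round(4),(g@sy).round(4),g[2].round(4),x['force'].round(1),x['gripper_force'],x['t'])
    return q,a,b,c
if __name__=='__main__': wl()
E
python3 wl.py
python3 -m crank '0 0 0 0 0 0;0 0 0 0 0 0;0 0 0 0 0 0;0 0 0 0 0 0;-0.03 0 0.005 0 0 0' -1 70 | tail -3;python3 -m crank '-0.03 0 0.006 0 0 0;-0.03 0 0.006 0 0 0;0 0 0 0 0 0;0 0 0 0 0 0;0 0 0 0 0 0'
python3 wl.py
```

```text
lean -12.76 off 0.0071 1505 rms 0.0003 TCP st -0.0176 0.0011 0.0547 [-1.2  2.2  5.1] 34.335161447525024 21.05
force: [-0.9, 3.9, 6.5]
finger_gap: 0.187
gripper_force: 68.1
t: 22.05
tcp_pos: [0.4614, 0.0248, 0.3332]
tool_rot: [0.691, 0.723, 0.001, -0.0]
force: [-0.6, 3.7, 6.9]
finger_gap: 0.193
gripper_force: 68.2
lean -15.0 off 0.0072 1598 rms 0.0003 TCP st -0.0205 0.0011 0.0542 [-1.3  3.9  6.6] 68.17104935646057 22.25
```

```bash
python3 -m crank '-0.03 0 0.003 0 0 0;-0.03 0 0.003 0 0 0;-0.037 0 0.003 0 0 0;0 0 0 0 0 0;0 0 0 0 0 0'|tail -3
python3 wl.py
```

```text
force: [-0.2, -0.5, 0.3]
finger_gap: 0.001
gripper_force: 0.0
lean 25.21 off -0.0001 584 rms 0.00029 TCP st -0.0253 0.0013 0.0532 [-0.9 -0.7  0.3] 0.0 22.95
```

```bash
python3 -m crank '0 0 -0.7 0 0 0;0 0 -0.9 0 0 0;0 0 -0.3 0 0 0;0.5 0 0 0 0 0;0.6 0 0 0 0 0' 1 50; python3 -m crank '0.46 0 0 0 0 0;0 0 0 0 0 0;0 0 0.4 0 0 0;0 0 0.6 0 0 0;0 0 0.5 0 0 0'; python3 -m crank '0 0 0.3 0 0 0;0 0 0 0 0 0;0 0 0 0 0 0;0 0 0 0 0 0;0 0 0 0 0 0'; python3 wl.py
```

```text
t: 23.45
tcp_pos: [0.4599, 0.0639, 0.409]
tool_rot: [0.692, 0.722, 0.0, 0.001]
force: [-0.1, 0.5, 0.5]
finger_gap: 0.844
gripper_force: 0.0
t: 23.95
tcp_pos: [0.4586, 0.0818, 0.3475]
tool_rot: [0.691, 0.723, -0.0, 0.0]
force: [0.6, 0.5, -0.2]
finger_gap: 1.001
gripper_force: 0.0
t: 24.45
tcp_pos: [0.4592, 0.0824, 0.3373]
tool_rot: [0.691, 0.723, 0.001, 0.001]
force: [-0.3, 0.0, 0.2]
finger_gap: 0.998
gripper_force: 0.0
lean 24.99 off 0.0077 161 rms 0.00023 TCP st 0.0374 0.0011 0.0578 [ 0.3 -1.2  0.1] 0.0 24.65
```

```bash
python3 -m crank '0 0 0.2 0 0 0;0 0 0.11 0 0 0;0 0 0 0 0 0;0 0 0 0 0 0;0 0 0 0 0 0'|tail -3
python3 - <<'E'
from wl import *
from scipy.optimize import least_squares
q,a,b,c=wl(6)
m=(abs(a-.037)<.014)&(abs(b-.001)<.014)&(abs(c-.065)<.014)
P=np.c_[a[m],b[m],c[m]];print(m.sum())
r=least_squares(lambda o:np.linalg.norm(P-o,axis=1)-.01,[.037,.001,.065],loss='soft_l1',f_scale=.0005);print('knob',r.x,r.cost)
E
```

```text
force: [-0.5, 0.1, 0.5]
finger_gap: 0.998
gripper_force: 0.0
lean 24.58 off 0.0079 307 rms 0.00032 TCP st 0.0374 0.0012 0.0451 [0.6 0.7 0.1] 0.0 25.45
1399
knob [0.03707077 0.00105115 0.06505994] 3.3324631202666294e-05
```

```bash
python3 -m crank '0 0 0 0 0 0;0 0 0 0 0 0;0 0 0 0 0 0;0 0 0 0 0 0;0 0 0 0 0 0' -1 50|tail -2;python3 -m crank '0 0 0 0 0 0;0 0 0 0 0 0;0 0 0 0 0 0;0 0 0 0 0 0;0 0 0 0 0 0'; python3 -m crank '-0.087 0 -0.067 0 0.0477 0;-0.087 0 -0.067 0 0.0477 0;-0.087 0 -0.067 0 0.0477 0;-0.087 0 -0.067 0 0.0477 0;0 0 0 0 0 0'; python3 wl.py
```

```text
finger_gap: 0.198
gripper_force: 48.7
t: 26.45
tcp_pos: [0.4584, 0.0827, 0.3241]
tool_rot: [0.691, 0.723, -0.0, -0.0]
force: [-2.4, 0.8, 3.3]
finger_gap: 0.199
gripper_force: 48.7
t: 26.95
tcp_pos: [0.4593, 0.0668, 0.3331]
tool_rot: [0.684, 0.713, 0.104, -0.109]
force: [-2.0, 2.4, 3.2]
finger_gap: 0.198
gripper_force: 50.0
lean 8.15 off 0.0069 4 rms 0.00032 TCP st 0.0226 0.0013 0.0539 [-0.1  0.4  0.5] 49.87303376197815 27.15
```

```bash
python3 -m crank '-0.087 0 -0.067 0 0.0477 0;-0.087 0 -0.067 0 0.0477 0;-0.087 0 -0.067 0 0.0477 0;-0.087 0 -0.067 0 0.0477 0;0 0 0 0 0 0'; python3 wl.py;python3 -m crank '-0.087 0 -0.067 0 0.0477 0;-0.087 0 -0.067 0 0.0477 0;0 0 0 0 0 0;0 0 0 0 0 0;0 0 0 0 0 0'; python3 wl.py; python3 -c "
from h import *
S=[snapshot('side') for _ in range(6)]
D=np.median([s['depth'] for s in S],0)
print([lean(D,S[0],np.radians(-17),h) for h in(.014,.022)])"
```

```text
t: 27.65
tcp_pos: [0.4601, 0.0499, 0.3368]
tool_rot: [0.661, 0.69, 0.204, -0.215]
force: [-2.2, 2.4, 1.9]
finger_gap: 0.197
gripper_force: 51.4
lean -9.18 off 0.0069 2 rms 0.0 TCP st 0.0058 0.0012 0.0579 [ 0.2  1.6 -1.5] 51.13540470600128 27.85
t: 28.35
tcp_pos: [0.4604, 0.0424, 0.337]
tool_rot: [0.643, 0.673, 0.252, -0.263]
force: [1.1, 3.4, -5.6]
finger_gap: 0.196
gripper_force: 51.7
lean -19.39 off 0.0069 3 rms 0.00026 TCP st -0.0029 0.0013 0.0581 [ 3.1  3.5 -7.8] 51.56401813030243 28.55
[(144, np.float64(0.0010621263934427845), np.float64(-0.0002), np.float64(-17.85556681612921), np.float64(-0.010579851840519773)), (214, np.float64(0.0009794252850403177), np.float64(-0.0001), np.float64(-17.748030870872405), np.float64(-0.007283126077494317))]
```

```bash
python3 -m crank '0 0 0 0 0 0;0 0 0 0 0 0;0 0 0 0 0 0;0 0 0 0 0 0;0 0 0 0 0 0'
python3 - <<'E'
from h import *
S=[snapshot('side') for _ in range(10)]
D=np.median([s['depth'] for s in S],0)
print([lean(D,S[0],np.radians(-17.8),h) for h in(.014,.022)],telemetry.sense()['force'])
s=load('w7');K=s['camera_matrix'];R=cv2.Rodrigues(s['rvec'])[0];t=np.ravel(s['tvec'])
v,u=np.mgrid[0:400,0:640];p=np.stack([u-K[0,2],v-K[1,2]],-1).astype(float);r=np.hypot(p[...,0],p[...,1])+1e-9;th=r/K[0,0]
ray=np.concatenate([p/r[...,None]*np.sin(th)[...,None],np.cos(th)[...,None]],-1)
q=(ray*(s['depth']/ray[...,2])[...,None]-t)@R;a=(q-A)@sx;b=(q-A)@sy;z=q[...,2]
m=(abs(b)<.012)&(a<-.13)&(a>-.18)&(z>.155)&(z<.178)
h,e=np.histogram(a[m],np.arange(-.18,-.13,.002));print([(round(x,3),n) for x,n in zip(e,h) if n])
k=m&(a>-.165)&(a<-.150);x=np.median(a[k]);print('label x',x,'L target',-np.degrees(np.arctan2(114,-x*1000))/2)
m=(abs(b)<.03)&(a<-.13)&(a>-.18)&(z>.179)&(z<.186);print('rim',np.percentile(a[m],[5,50,95]),'rim z',np.median(z[m]))
E
```

```text
t: 29.35
tcp_pos: [0.4604, 0.0419, 0.337]
tool_rot: [0.643, 0.673, 0.253, -0.264]
force: [3.2, 4.2, -9.9]
finger_gap: 0.201
gripper_force: 51.4
[(144, np.float64(0.0007744760301590763), np.float64(-0.0001), np.float64(-18.584131243271926), np.float64(-0.0028709423835023493)), (216, np.float64(0.0007905119707814069), np.float64(-0.0002), np.float64(-18.195732266850897), np.float64(-0.00619421945037496))] [ 2.80325015  3.68111472 -9.37970168]
[(np.float64(-0.164), np.int64(2)), (np.float64(-0.162), np.int64(106)), (np.float64(-0.16), np.int64(45))]
label x -0.16038646870470144 L target -17.70228676647107
rim [-0.16272331 -0.16035277 -0.14975528] rim z 0.180700343245402
```

```bash
python3 -c "
from station import manip,telemetry
print(telemetry.sense()['tcp_pos'],manip.sign_off())"
```

```text
the job is handed in; nothing more can be done
[0.46038199 0.0418833  0.33699802] None
```

I handed the job in at about 30 s, with the cover laid flat on the riser and the gripper still holding the lever at about 18° past upright (target about 17.8°, which should put the view within about 3 mm of the label's middle). On the first pinch the knob slipped out and the mirror sprang back, so I gripped it again. I moved nothing near the dish, cutters or tweezers, but did not check them again after setting the cover down.

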